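# Sort loose hardware into the stacking bins of its kind

## Robot

A 6-joint arm with a two-finger parallel gripper is mounted at the origin on the work surface. World frame = base frame: x ahead of the robot, y to its left, z up, the work surface at z = 0. Lengths are in m, angles in rad, forces in N, time in s.
With the tool pointing down it reaches from about 0.35 to 0.8 m from the base axis. Payload 7.3 kg.
Tool frame: the origin (TCP) lies midway between the tips of the shut fingers; the grasp point (between the pads) lies env.tcp_to_grasp behind it (env.tcp_to_grasp is the distance from the TCP to the grasp point, in m); z points along the fingers, x is the direction in which the jaws open and shut, and the axes are right-handed (so a half turn about z gives the same grasp; the last joint's range is limited). The gripper opens to 85 mm and grips with 20 to 120 N. Pads are 22 mm wide; open, the fingers measure 114 mm over their backs; the gripper's body (76 mm by 85 mm) begins 54 mm behind the grasp point. The pads swing forward as they close: fully open they stand 13 mm farther back than shut.
Start: joints at [1.1, 0.342, 1.524, -0, 1.275, -0.146], TCP at [0.168, 0.498, 0.231] pointing down, gripper open.
Joint ranges: [-2.53, 2.53], [-0.77, 2.02], [0.04, 2.7], [-1, 4.14], [0.28, 2.66], [-3.11, 3.11]. Speed limits (rad/s): [2.57, 2.57, 3.14, 3.14, 3.14, 3.14].

## Interface

Orientations are given as [roll, pitch, yaw] about the fixed x, y, z axes, in that order (R = Rz(yaw) Ry(pitch) Rx(roll)).
In Python, from cell import env gives the robot as it stands.
- The arm moves only by the tool apply_moves, never from a script. Its argument "series" is a list of rows, each a list of 7 numbers: the shift along the tool's x, y, z in cm, then the turn, a rotation vector about the tool's x, y, z in degrees, then the opening, from 0 (shut) to 1 (fully open). A call has 1 to 12 rows; each row is the pose to reach, as a shift and turn from the pose commanded when the call began, along the tool's axes at that moment; what a row does not reach only later rows make up. A row lasts 1/10 s, in which the tool goes at most 50 mm and 8.59 degrees, less where a joint would pass 70% of its speed; a pose out of reach is approached as far as the arm can. A call with a gripper value outside its range is refused whole. The fingers move at their own pace and stop on an object; "grip_force" is the grip in N (left out, the last holds). Time passes only in rows, so rows that repeat a pose let the fingers close. It gives the time, the measured TCP pose, the force and the opening at its end, in the units of the state.
- env.get_obs(): the state, without advancing time (a new reading comes with each control period).
- env.camera(name): name is "scene" or "top" or "wrist"; returns a dict with "img" (480x640x3 uint8, blue, green, red), "fx", "fy", "cx", "cy" (pixels), "k1" (the pictures are not rectified: a ray, as slopes to the right and down, at radius r is drawn at 1 + k1 r^2 times it, then the intrinsics apply), "T" (4x4, takes a point from camera to world coordinates); the wrist camera has in their place "mount" (4x4, takes a point from camera to tool coordinates, whose origin is the TCP and whose axes are the tool frame's). Camera axes: x right, y down, z forward; pixel columns grow to the right and rows downward; lengths in m; the calibration is good to about 2 mm. A picture is of the moment at which its call begins: read the wrist's pose just before it. There is no depth.
- env.close_job(): hands the job in, once; it reports no verdict.
Trained networks look in a picture, given as the dict that the camera call returned (one of the last four; its "shot" number tells which), for a name from the list of things; names that differ only in an ending like _2 or _b are one class to them, and where a whole thing is asked for, a point or a joint stands for the part that bears it (a point fixed in the world has none). Each returns a list of dicts, best first, with "confidence" (0 to 1); they miss things now and then, are a little off and sometimes report something else, mostly with a low value. They report only what shows in the picture. A call takes as long as a camera call. They do not tell look-alikes from the thing itself.
- env.masks_of(picture, query): "mask" (480x640 bool, what is visible of it) and "extent" ([centre column, centre row, width, height] in pixels, round what is visible of it).
- env.tip_of(picture, query): "position" ([column, row] in pixels: a listed point, or the origin of a listed thing).
The state is a dict: "time_s": time; "q": joint angles; "joint_velocities": joint speeds; "effort": joint torques, N m; "ee_pos": TCP position; "orientation": TCP orientation; "contact_force": force on the tool from outside, world axes, zero at the start; "torque": the same for the moment, N m; "opening": opening from 0.0 (shut) to 1.0 (fully open).
Only numpy, scipy, OpenCV 4.12 (cv2) and the standard library are available. Lean on these libraries where they do the work, as an engineer would, in place of code of your own. Each camera call takes 0.05 s, during which the arm holds its last target. There are 200 camera calls.

## Task

Put the loose hardware on the bench away: the castor, the hex bolt and the large and the small angle bracket each go into the bin that already holds others of the same kind and size. Set each down the way up it lies now, flat on the bin's floor in the free space in front of the ones already there, and leave the paint tin and the tape measure where they stand.

Things in the scene. Friction and masses are not known exactly. Their poses are not given: they have to be found in the camera images.
- castor: Castor standing on its plate, wheel up, any yaw: steel plate 60 (x) by 45 (y) by 4 thick; steel fork 26 (x) by 28 (y) from z 12 to 47; black wheel 40 across, 18 wide, axis along y at z 38, top at z 58 mm. Origin: centre of the plate's underside, z up. About 160 g. Grip across the fork (28 mm, along y) at z about 34.
- bolt: Thick hex bolt with its nut on, lying on flats of head and nut, any yaw. Axis = its x, 80 mm long: head (24 across flats) x -35 to -25, shank 16 thick between, nut (24 across flats) x 25 to 38, thread end at 45. Origin: on the axis midway between head and nut, 12 mm above what it lies on. About 170 g. Grip across the shank.
- big_bracket: Larger angle bracket, bare metal L, legs 62 long, 30 wide, 4 thick: one leg lies flat, the other stands up (top at z 62). Origin: centre of the flat leg's underside; x along that leg, upright leg at its -x end (x -31 to -27), y across the width, z up. About 110 g, any yaw. Grip low across the width at x about -20.
- small_bracket: Smaller angle bracket, bare metal L, legs 40 long, 20 wide, 4 thick: one leg lies flat, the other stands up (top at z 40). Origin: centre of the flat leg's underside; x along that leg, upright leg at its -x end (x -20 to -16), y across the width, z up. About 50 g, any yaw. Grip low across the width at x about -10.
- castor_bin: Blue bin, fixed, open top: 160 long (x), 130 wide (y), 60 high, walls and floor 3 mm. Origin: centre of underside; +x to its back. Low front wall (25 high, at x -80) faces the robot; sides slope up to 60 by x -30. Four alike bins in a row in any order, yaw to 5 deg. In its back: two fixed castors, wheels up, 58 tall. Floor from x -77 to +10 is free.
- bolt_bin: Blue bin, fixed, open top: 160 long (x), 130 wide (y), 60 high, walls and floor 3 mm. Origin: centre of underside; +x to its back. Low front wall (25 high, at x -80) faces the robot; sides slope up to 60 by x -30. Four alike bins in a row in any order, yaw to 5 deg. In its back: three fixed bolts with nuts lying across it, piled 45 high. Floor from x -77 to +10 is free.
- big_bracket_bin: Blue bin, fixed, open top: 160 long (x), 130 wide (y), 60 high, walls and floor 3 mm. Origin: centre of underside; +x to its back. Low front wall (25 high, at x -80) faces the robot; sides slope up to 60 by x -30. Four alike bins in a row in any order, yaw to 5 deg. In its back: three fixed large angle brackets, 62 tall. Floor from x -77 to +10 is free.
- small_bracket_bin: Blue bin, fixed, open top: 160 long (x), 130 wide (y), 60 high, walls and floor 3 mm. Origin: centre of underside; +x to its back. Low front wall (25 high, at x -80) faces the robot; sides slope up to 60 by x -30. Four alike bins in a row in any order, yaw to 5 deg. In its back: four fixed small angle brackets, 40 tall. Floor from x -77 to +10 is free.
- paint_tin: Small round paint tin, bare metal with a white band, 61 mm across, 66 high, about 250 g, standing loose amid the hardware. Origin: centre of its underside. Leave it.
- tape_measure: Black pocket tape measure standing loose on its edge, left of the middle on the robot's side: 66 (x) by 36 (y), 63 mm high, hook sticking out 10 at -x, about 300 g. Origin: centre of its underside. Leave it.
Not all that is in view belongs to the job. Leave any black or yellow look-alike of the small_bracket alone.

How it is judged:
By the outcome, as a careful person would: the job done as asked, in the order asked, and still so for the second after the job is handed in, with the robot touching nothing.
It also fails if it takes over 120 s, if anything falls off the work surface, if the arm or the gripper's body presses on something with over 40 N, if the wrist force passes 120 N, or if a joint passes its speed limit or range.

## Working session

There is one attempt and no reset: what is moved stays moved. The work goes in short steps, Python scripts to look and compute and a tool call to move; the robot and the scene stay as the last step left them, time stands still between calls to the robot, and variables do not carry over. Pictures are saved under pics/ and viewed, about 12 in all and at most 16, crops included, and the job is handed in when it is done.

Besides the shell and the picture viewer there is one more tool, called in YAML: its name, and indented under it one key for each argument. apply_moves: Moves the arm, as the interface text tells. Its arguments: {"type":"object","properties":{"series":{"type":"array"},"grip_force":{"type":"number"}},"required":["series"]}

```bash
ls; mkdir -p pics; python3 - <<'E'
from cell import env
import cv2
print(env.get_obs()); print(env.tcp_to_grasp)
for n in("top","scene"):
    c=env.camera(n); cv2.imwrite(f"pics/{n}0.png",c["img"]); print({k:v for k,v in c.items() if k!="img"})
    for q in("castor","bolt","big_bracket","small_bracket","paint_tin","tape_measure","castor_bin","bolt_bin","big_bracket_bin","small_bracket_bin"):
        print(q,[(round(d["confidence"],2),[round(float(v)) for v in d["position"]]) for d in env.tip_of(c,q)][:7])
E
```

```text
pics
{'time_s': 0.0, 'q': array([ 1.10002663e+00,  3.42700768e-01,  1.52501279e+00, -1.15917965e-05,
        1.27541226e+00, -1.45963435e-01]), 'joint_velocities': array([-2.72200289e-05,  3.49181110e-04,  4.38120459e-04, -6.38544184e-04,
        1.67831500e-03,  2.25515880e-04]), 'effort': array([-2.49500838e-03, -4.33676183e+01, -2.46001142e+01, -4.94597116e-04,
        8.04505718e-03,  3.87460986e-06]), 'ee_pos': array([0.16731978, 0.49719774, 0.23063884]), 'orientation': array([-3.14138063e+00,  1.51847317e-03,  1.24599361e+00]), 'contact_force': array([ 0.00144853, -1.14249042,  0.0333852 ]), 'torque': array([ 0.06890017, -0.04374235,  0.04081263]), 'opening': 1.0016822350060326}
0.0187
{'fx': 525.7409497104776, 'fy': 525.7409497104776, 'cx': 322.2893884842034, 'cy': 243.04395617947247, 'k1': -0.12919187676494379, 'T': array([[-0.01537694, -0.99248307,  0.12141214,  0.379456  ],
       [-0.99984176,  0.01417632, -0.01074639,  0.01848421],
       [ 0.00894443, -0.12155818, -0.99254401,  1.10631147],
       [ 0.        ,  0.        ,  0.        ,  1.        ]]), 'shot': 1}
castor 
[... 633 characters left out ...]
0.73087322, -0.53330272,  1.0119573 ],
       [ 0.90475106, -0.3417184 ,  0.25427161, -0.24470668],
       [ 0.00360096, -0.59080697, -0.80680491,  0.80827601],
       [ 0.        ,  0.        ,  0.        ,  1.        ]]), 'shot': 2}
castor [(0.57, [449, 182]), (0.52, [467, 264])]
bolt [(0.91, [226, 254])]
big_bracket [(0.76, [120, 288])]
small_bracket [(0.79, [354, 215]), (0.76, [334, 182]), (0.75, [300, 195]), (0.66, [257, 215]), (0.54, [415, 141])]
paint_tin [(0.67, [303, 236]), (0.41, [124, 290]), (0.37, [303, 334])]
tape_measure [(0.9, [376, 159])]
castor_bin [(0.94, [396, 299])]
bolt_bin [(0.56, [466, 261])]
big_bracket_bin [(0.97, [212, 379]), (0.47, [228, 256])]
small_bracket_bin []
```

```bash
python3 - <<'E'
import cv2
i=cv2.imread("pics/top0.png"); cv2.imwrite("pics/top0c.png",cv2.resize(i[130:370,140:540],(800,480),interpolation=cv2.INTER_CUBIC))
E
```

```text
(no output)
```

View pics/top0c.png

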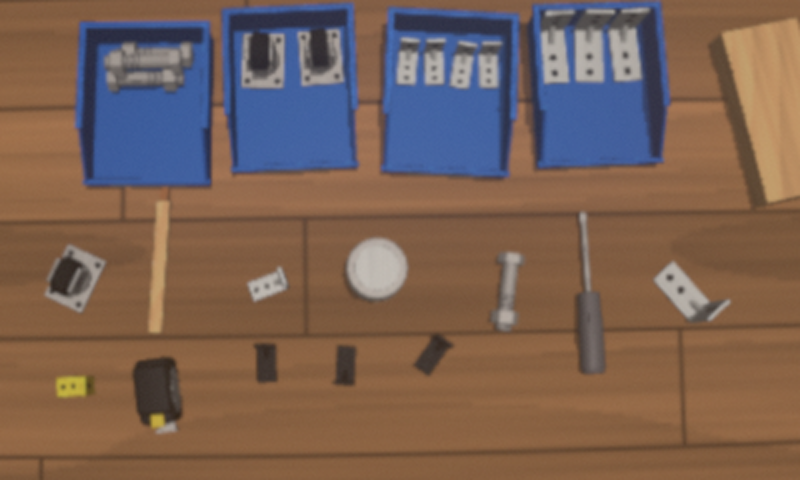

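View pics/scene0.png

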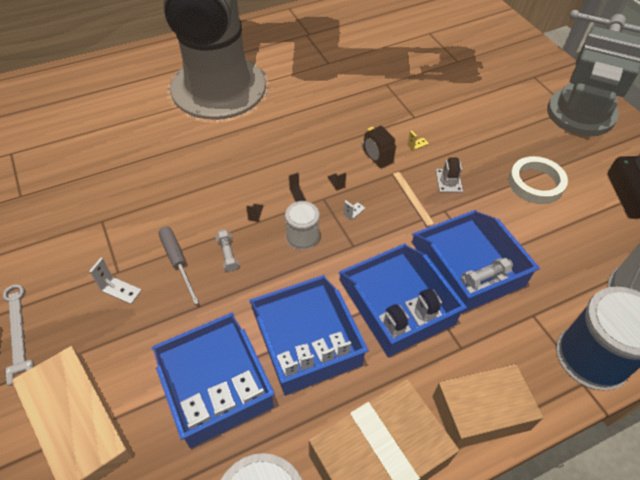

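```bash
cat > h.py <<'E'
from cell import env
import numpy as np, cv2
from scipy.spatial.transform import Rotation as R
def tool():
    o=env.get_obs(); T=np.eye(4); T[:3,:3]=R.from_euler("xyz",o["orientation"]).as_matrix(); T[:3,3]=o["ee_pos"]; return T
def shot(n):
    t=tool(); c=env.camera(n)
    if n=="wrist": c["T"]=t@c["mount"]
    return c
def px2w(c,p,z):
    p=np.atleast_2d(np.array(p,float)); d=np.c_[(p[:,0]-c["cx"])/c["fx"],(p[:,1]-c["cy"])/c["fy"]]
    u=d.copy()
    for _ in range(20): u=d/(1+c["k1"]*(u**2).sum(1,keepdims=True))
    r=np.c_[u,np.ones(len(u))]@c["T"][:3,:3].T; o=c["T"][:3,3]
    return o+r*((np.asarray(z)-o[2])/r[:,2])[:,None]
def w2px(c,P):
    P=np.atleast_2d(P); q=(P-c["T"][:3,3])@c["T"][:3,:3]; u=q[:,:2]/q[:,2:]
    u=u*(1+c["k1"]*(u**2).sum(1,keepdims=True)); return u*[c["fx"],c["fy"]]+[c["cx"],c["cy"]]
def go(x,y,z,yaw):
    """shift (cm) and turn (deg) in the tool frame to put the TCP at x,y,z, pointing down, jaws along yaw (deg)"""
    t=tool(); cur=np.degrees(np.arctan2(t[1,0],t[0,0]))
    d=(yaw-cur+90)%180-90
    G=R.from_euler("xyz",[np.pi,0,np.radians(cur+d)])
    s=t[:3,:3].T@(np.array([x,y,z])-t[:3,3])*100
    r=np.degrees((R.from_matrix(t[:3,:3]).inv()*G).as_rotvec())
    print("pos",t[:3,3].round(4),"yaw",round(cur,1),"q6",round(env.get_obs()["q"][5],2),"-> shift",s.round(2),"turn",r.round(1))
E
python3 - <<'E'
from h import *
c=env.camera("top")
def f(n,pts,z): 
    w=px2w(c,np.array(pts)/2+[140,130],z)[:,:2]; print(n,w.round(4).tolist(),"mean",w.mean(0).round(4))
f("castor plate",[(73,246),(104,263),(80,310),(46,293)],.004*np.ones(4))
f("bolt head,nut",[(511,258),(503,320)],[.015,.015])
f("big flat end corners, foot",[(655,277),(671,263),(695,318),(710,306)],[.004]*4)
f("small flat corners",[(248,286),(253,300),(287,288),(281,274)],[.004]*4)
z=[.06,.06,.025,.025]
for n,p in dict(bolt=[(80,24),(210,24),(210,185),(86,185)],castor=[(224,11),(354,7),(356,166),(233,172)],small=[(389,11),(517,16),(507,176),(382,171)],big=[(534,5),(661,4),(661,162),(538,167)]).items(): f(n,p,z)
f("tin",[(377,266)],[.066]);f("stick",[(162,202),(155,331)],[.005]*2);f("tape",[(158,390)],[.06]);f("screwdriver",[(583,213),(592,372)],[.02]*2)
E
```

```text
castor plate [[0.4974, 0.3165], [0.4789, 0.2828], [0.4295, 0.308], [0.4478, 0.3448]] mean [0.4634 0.313 ]
bolt head,nut [[0.4771, -0.1459], [0.4126, -0.1356]] mean [ 0.4449 -0.1408]
big flat end corners, foot [[0.4553, -0.3015], [0.47, -0.3196], [0.4109, -0.3431], [0.4233, -0.3602]] mean [ 0.4399 -0.3311]
small flat corners [[0.4527, 0.1299], [0.4379, 0.1247], [0.45, 0.0889], [0.4648, 0.0951]] mean [0.4514 0.1097]
bolt [[0.7233, 0.2998], [0.7201, 0.1637], [0.5572, 0.1673], [0.5593, 0.2982]] mean [0.64   0.2322]
castor [[0.7339, 0.1492], [0.736, 0.0146], [0.575, 0.0148], [0.5706, 0.1433]] mean [0.6539 0.0805]
small [[0.7312, -0.0216], [0.7248, -0.1544], [0.5624, -0.143], [0.5694, -0.0123]] mean [ 0.6469 -0.0828]
big [[0.7367, -0.1727], [0.7379, -0.3076], [0.5756, -0.308], [0.5716, -0.1761]] mean [ 0.6554 -0.2411]
tin [[0.4666, -0.0045]] mean [ 0.4666 -0.0045]
stick [[0.543, 0.2212], [0.4066, 0.2278]] mean [0.4748 0.2245]
tape [[0.3469, 0.2142]] mean [0.3469 0.2142]
screwdriver [[0.5229, -0.2229], [0.357, -0.2261]] mean [ 0.4399 -0.2245]
```

```bash
python3 - <<'E'
from h import *
c=env.camera("wrist"); print(c["mount"].round(3),c["fx"]); go(.463,.313,.20,63)
E
```

```text
[[ 1.    -0.001 -0.     0.   ]
 [ 0.001  0.966  0.259 -0.066]
 [-0.    -0.259  0.966 -0.142]
 [ 0.     0.     0.     1.   ]] 339.3031074637565
pos [0.1675 0.4976 0.2313] yaw 71.4 q6 -0.15 -> shift [-8.06 33.89  3.13] turn [-0.  -0.   8.4]
```

apply_moves:
  series:
    - [-1,4.2,0.4,0,0,1,1]
    - [-2,8.5,0.8,0,0,2,1]
    - [-3,12.7,1.2,0,0,3,1]
    - [-4,17,1.6,0,0,4,1]
    - [-5,21.2,2,0,0,5,1]
    - [-6,25.4,2.4,0,0,6,1]
    - [-7,29.6,2.8,0,0,7,1]
    - [-8.1,33.9,3.1,0,0,8.4,1]
    - [-8.1,33.9,3.1,0,0,8.4,1]
    - [-8.1,33.9,3.1,0,0,8.4,1]

```text
time_s: 2.2
ee_pos: [0.4633, 0.312, 0.1999]
orientation: [-3.141, 0.0, 1.097]
contact_force: [0.2, -0.1, 0.3]
opening: 1.001
```

```bash
python3 - <<'E'
from h import *
c=shot("wrist"); cv2.imwrite("pics/w1.png",c["img"]); go(.463,.313,.05,63)
for q in ("castor",): print([(d["confidence"],d["position"],px2w(c,d["position"],[0]).round(4)) for d in env.tip_of(c,q)])
P=[[-.03,-.0225,.004],[.03,-.0225,.004],[.03,.0225,.004],[-.03,.0225,.004]]
print(w2px(c,np.array(P)@R.from_euler("z",153,degrees=True).as_matrix().T+[.463,.313,0]).round())
E
```

```text
pos [0.4625 0.3127 0.2001] yaw 63.0 q6 -0.64 -> shift [ 0.05  0.04 15.01] turn [-0.  0. -0.]
[(0.73, [323.7, 220.5], array([[0.4624, 0.3138, 0.    ]]))]
[[345. 251.]
 [346. 192.]
 [301. 192.]
 [302. 251.]]
```

View pics/w1.png

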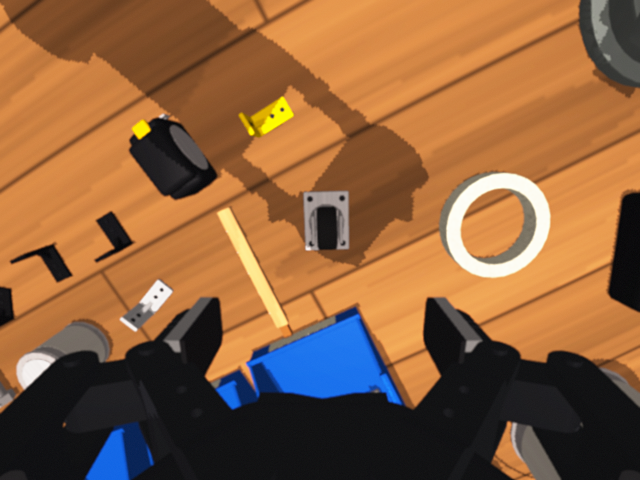

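apply_moves:
  series:
    - [0.25,0,4.6,0,0,0,1]
    - [0.25,0,9.2,0,0,0,1]
    - [0.25,0,13.5,0,0,0,0.8]
    - [0.25,0,16.5,0,0,0,0.7]
    - [0.25,0,18.4,0,0,0,0.7]
    - [0.25,0,18.4,0,0,0,0.4]
    - [0.25,0,18.4,0,0,0,0.1]
    - [0.25,0,18.4,0,0,0,0]
    - [0.25,0,18.4,0,0,0,0]
    - [0.25,0,18.4,0,0,0,0]
    - [0.25,0,18.4,0,0,0,0]
    - [0.25,0,18.4,0,0,0,0]
  grip_force: 50

```text
time_s: 3.5
ee_pos: [0.4646, 0.3154, 0.0176]
orientation: [3.141, -0.002, 1.099]
contact_force: [-2.5, 0.8, 7.1]
opening: 0.32
```

```bash
python3 - <<'E'
from h import *
go(.62,.080,.18,91.5); print(env.get_obs()["contact_force"],env.get_obs()["opening"])
E
```

```text
pos [0.4646 0.3154 0.0176] yaw 63.0 q6 -0.64 -> shift [-13.88  24.55 -16.25] turn [  0.1  -0.1 -28.5]
[-2.53362149  0.79998329  7.14223974] 0.31970098339210573
```

apply_moves:
  series:
    - [0,0,-4,0,0,0,0]
    - [0,0,-8,0,0,0,0]
    - [0,0,-12,0,0,0,0]
    - [0,0,-16.3,0,0,0,0]
    - [-2.8,4.3,-16.3,0,0,-5.7,0]
    - [-5.6,8.3,-16.3,0,0,-11.4,0]
    - [-8.4,12.4,-16.3,0,0,-17.1,0]
    - [-11.2,16.4,-16.3,0,0,-22.8,0]
    - [-13.9,20.5,-16.3,0,0,-28.5,0]
    - [-13.9,24.6,-16.3,0,0,-28.5,0]
    - [-13.9,24.6,-16.3,0,0,-28.5,0]
    - [-13.9,24.6,-16.3,0,0,-28.5,0]

```text
time_s: 4.7
ee_pos: [0.62, 0.0785, 0.1784]
orientation: [-3.14, -0.0, 1.595]
contact_force: [-0.4, 0.4, -2.9]
opening: 0.319
```

```bash
cat >> h.py <<'E'
def binpts(cx,cy,yaw):
    P=np.array([[-.08,-.065,.025],[-.08,.065,.025],[-.03,.065,.06],[.08,.065,.06],[.08,-.065,.06],[-.03,-.065,.06]])
    return P@R.from_euler("z",yaw,degrees=True).as_matrix().T+[cx,cy,0]
def drawbin(c,img,*b):
    cv2.polylines(img,[w2px(c,binpts(*b)).round().astype(int)],True,(0,255,255),1)
E
python3 - <<'E'
from h import *
print(env.get_obs()["opening"])
c=shot("wrist"); t=env.camera("top")
w=c["img"].copy(); m=t["img"].copy()
drawbin(c,w,.654,.080,1.5)
for b in [(.654,.080,1.5),(.640,.232,-.5),(.647,-.083,-3),(.6555,-.241,.7)]: drawbin(t,m,*b)
m=cv2.resize(m[125:235,165:485],None,fx=2.5,fy=2.5,interpolation=cv2.INTER_CUBIC)
w=cv2.resize(w[120:,:],None,fx=.8,fy=.8)
o=np.zeros((m.shape[0]+w.shape[0],800,3),np.uint8); o[:m.shape[0],:m.shape[1]]=m; o[m.shape[0]:,:w.shape[1]]=w
cv2.imwrite("pics/b1.png",o); go(.62,.080,.022,91.5)
E
```

```text
0.3189783892940315
pos [0.6192 0.0799 0.179 ] yaw 91.5 q6 -1.59 -> shift [ 0.   0.1 15.7] turn [-0.1 -0.   0. ]
```

View pics/b1.png

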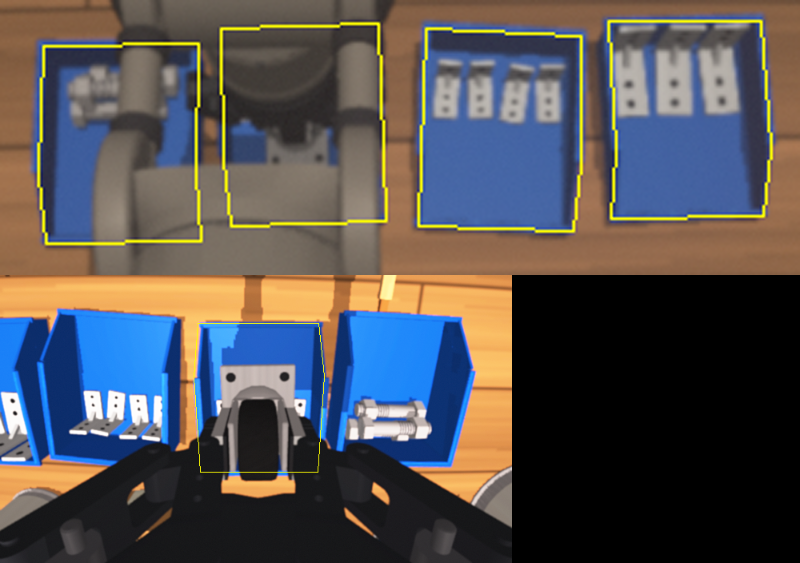

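apply_moves:
  series:
    - [0,0.1,4,0,0,0,0]
    - [0,0.1,8,0,0,0,0]
    - [0,0.1,12,0,0,0,0]
    - [0,0.1,14,0,0,0,0]
    - [0,0.1,15.2,0,0,0,0]
    - [0,0.1,15.7,0,0,0,0]
    - [0,0.1,15.8,0,0,0,0]
    - [0,0.1,15.8,0,0,0,0]

```text
time_s: 5.6
ee_pos: [0.6219, 0.0796, 0.0227]
orientation: [3.139, -0.0, 1.597]
contact_force: [0.9, -0.0, -1.1]
opening: 0.321
```

apply_moves:
  series:
    - [0,0,0.1,0,0,0,0]
    - [0,0,0.2,0,0,0,0]
    - [0,0,0.2,0,0,0,0]
    - [0,0,0.2,0,0,0,0]

```text
time_s: 6.0
ee_pos: [0.6218, 0.0793, 0.0206]
orientation: [3.14, -0.0, 1.597]
contact_force: [-1.4, 0.2, 6.1]
opening: 0.318
```

Touching the floor. Release with a small opening, and retreat.

apply_moves:
  series:
    - [0,0,-0.1,0,0,0,0.6]
    - [0,0,-0.1,0,0,0,0.6]
    - [0,0,-0.1,0,0,0,0.6]
    - [0,0,-0.1,0,0,0,0.6]
    - [0,0,-3,0,0,0,0.6]
    - [0,0,-7,0,0,0,0.6]
    - [0,0,-11,0,0,0,0.6]
    - [0,0,-15,0,0,0,0.6]
    - [0,0,-18,0,0,0,1]
    - [0,0,-18,0,0,0,1]

```text
time_s: 7.0
ee_pos: [0.6234, 0.0794, 0.2046]
orientation: [3.132, 0.0, 1.597]
contact_force: [0.6, 0.9, -0.5]
opening: 0.909
```

```bash
python3 - <<'E'
from h import *
c=shot("wrist"); cv2.imwrite("pics/w2.png",c["img"]); go(.445,-.141,.2,-9)
print(env.get_obs()["opening"])
for q in ("castor",): print([(d["confidence"],d["position"],px2w(c,d["position"],[.003]).round(4)) for d in env.tip_of(c,q)])
E
```

```text
pos [0.6221 0.0794 0.2016] yaw 91.5 q6 -1.59 -> shift [-21.57 -18.28   0.08] turn [  0.2   0.2 -79.5]
0.9854782690101986
[]
```

View pics/w2.png

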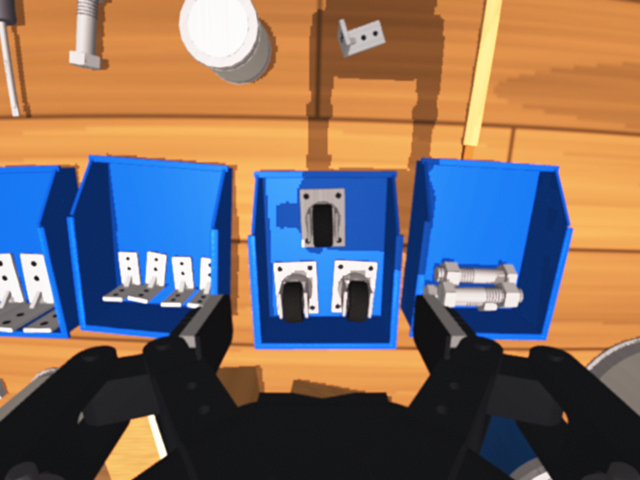

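```bash
python3 - <<'E'
from h import *
go(.445,-.141,.17,81)
E
```

```text
pos [0.6211 0.0793 0.1995] yaw 91.5 q6 -1.59 -> shift [-21.57 -18.18   2.94] turn [ 0.1 -0.  10.5]
```

apply_moves:
  series:
    - [-3,-2.6,0,0,0,1.5,1]
    - [-6,-5.2,0,0,0,3,1]
    - [-9,-7.8,0.5,0,0,4.5,1]
    - [-12,-10.4,1,0,0,6,1]
    - [-15,-13,1.5,0,0,7.5,1]
    - [-18,-15.6,2,0,0,9,1]
    - [-21.6,-18.2,2.9,0,0,10.5,1]
    - [-21.6,-18.2,2.9,0,0,10.5,1]
    - [-21.6,-18.2,2.9,0,0,10.5,1]

```text
time_s: 8.0
ee_pos: [0.4437, -0.1417, 0.1689]
orientation: [-3.139, -0.001, 1.411]
contact_force: [1.5, 0.4, -0.7]
opening: 1.001
```

```bash
python3 - <<'E'
from h import *
c=shot("wrist"); im=c["img"].copy()
P=np.array([[-.035,0,0],[-.025,0,0],[.025,0,0],[.045,0,0],[0,.008,0],[0,-.008,0]])@R.from_euler("z",171,degrees=True).as_matrix().T+[.445,-.141,.012]
for p in w2px(c,P): cv2.circle(im,tuple(p.round().astype(int)),1,(0,0,255),-1)
cv2.imwrite("pics/w3.png",cv2.resize(im[80:320,160:480],(800,600))); go(.445,-.141,.0,81)
E
```

```text
pos [ 0.4444 -0.1411  0.1693] yaw 80.9 q6 -1.89 -> shift [ 0.    0.09 16.93] turn [-0.1 -0.1 -0.1]
```

View pics/w3.png

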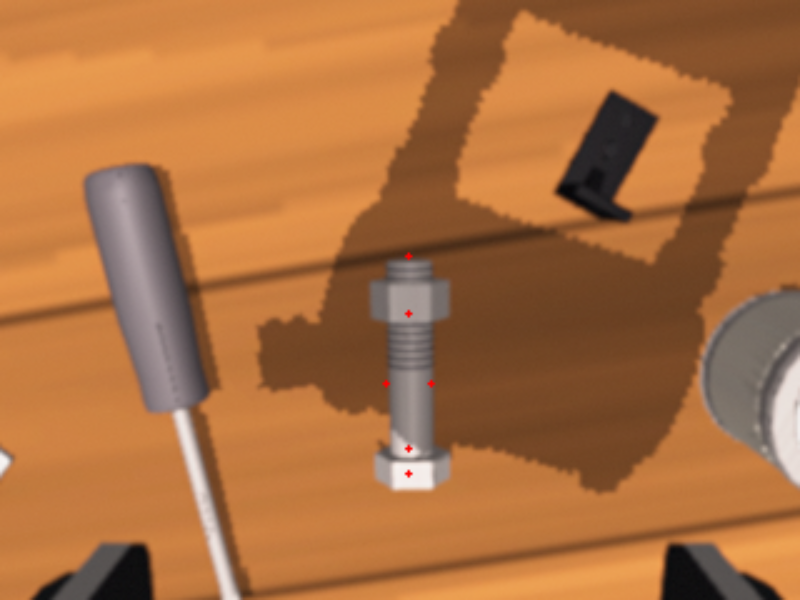

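apply_moves:
  series:
    - [0,0.3,4,0,0,0,0.6]
    - [0,0.3,8,0,0,0,0.6]
    - [0,0.3,12,0,0,0,0.6]
    - [0,0.3,15,0,0,0,0.6]
    - [0,0.3,16.5,0,0,0,0.6]
    - [0,0.3,16.6,0,0,0,0.4]
    - [0,0.3,16.6,0,0,0,0.1]
    - [0,0.3,16.6,0,0,0,0]
    - [0,0.3,16.6,0,0,0,0]
    - [0,0.3,16.6,0,0,0,0]
    - [0,0.3,16.6,0,0,0,0]
  grip_force: 50

```text
time_s: 9.15
ee_pos: [0.4482, -0.1419, 0.0049]
orientation: [3.14, 0.0, 1.413]
contact_force: [0.3, 0.6, 2.5]
opening: 0.161
```

```bash
python3 - <<'E'
from h import *
b=np.array([.640,.232,0])+R.from_euler("z",-.5,degrees=True).apply([-.036,0.0,0]); print(b)
go(b[0],b[1]+.003,.15,-.5)
E
```

```text
[0.60400137 0.23231416 0.        ]
pos [ 0.4482 -0.1419  0.0049] yaw 81.0 q6 -1.88 -> shift [ 39.7    9.49 -14.5 ] turn [ 0.1 -0.  81.5]
```

apply_moves:
  series:
    - [0,0,-4,0,0,0,0]
    - [0,0,-8,0,0,0,0]
    - [0,0,-12,0,0,0,0]
    - [4,1,-14.5,0,0,8,0]
    - [8,2,-14.5,0,0,16,0]
    - [12,3,-14.5,0,0,24,0]
    - [16,4,-14.5,0,0,32,0]
    - [20,5,-14.5,0,0,40,0]
    - [24,6,-14.5,0,0,48,0]
    - [28,7,-14.5,0,0,56,0]
    - [32,8,-14.5,0,0,64,0]
    - [36,9,-14.5,0,0,72,0]

```text
time_s: 10.35
ee_pos: [0.5932, 0.2012, 0.1492]
orientation: [3.141, 0.0, 0.151]
contact_force: [0.7, -1.5, -1.1]
opening: 0.161
```

```bash
python3 - <<'E'
from h import *
go(.604,.2275,.15,-.5); print(env.get_obs()["opening"])
E
```

```text
pos [0.5932 0.2012 0.1492] yaw 8.7 q6 0.05 -> shift [ 1.46 -2.44 -0.08] turn [0.  0.  9.2]
0.160715164865867
```

apply_moves:
  series:
    - [1.1,-2,0,0,0,7,0]
    - [1.3,-2.3,0,0,0,9.2,0]
    - [1.3,-2.3,0,0,0,9.2,0]
    - [1.3,-2.3,0,0,0,9.2,0]

```text
time_s: 10.75
ee_pos: [0.6019, 0.224, 0.149]
orientation: [3.141, 0.001, -0.002]
contact_force: [0.5, 0.1, -1.8]
opening: 0.164
```

```bash
python3 - <<'E'
from h import *
go(.604,.2275,.008,-.5); c=shot("wrist"); cv2.imwrite("pics/w4.png",c["img"])
E
```

```text
pos [0.6019 0.224  0.149 ] yaw -0.1 q6 0.24 -> shift [ 0.22 -0.36 14.1 ] turn [0.  0.  0.4]
```

View pics/w4.png

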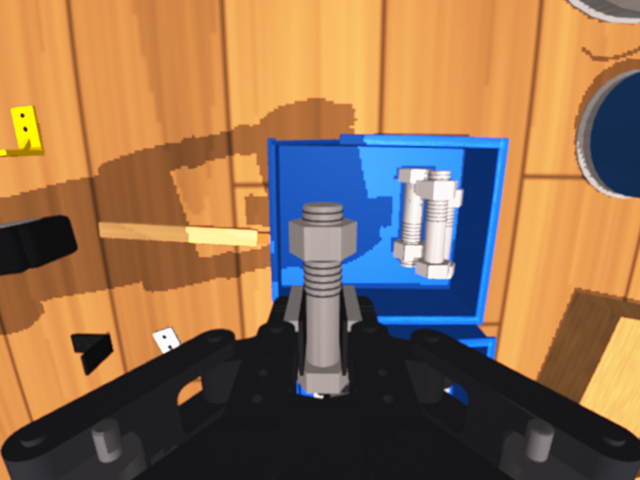

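apply_moves:
  series:
    - [0.1,-0.3,4,0,0,0.4,0]
    - [0.1,-0.3,8,0,0,0.4,0]
    - [0.1,-0.3,11.5,0,0,0.4,0]
    - [0.1,-0.3,13,0,0,0.4,0]
    - [0.1,-0.3,13.8,0,0,0.4,0]
    - [0.1,-0.3,14.1,0,0,0.4,0]
    - [0.1,-0.3,14.2,0,0,0.4,0]
    - [0.1,-0.3,14.2,0,0,0.4,0]

```text
time_s: 11.6
ee_pos: [0.6043, 0.2276, 0.0089]
orientation: [-3.141, -0.003, -0.011]
contact_force: [-0.2, -0.6, -2.2]
opening: 0.163
```

apply_moves:
  series:
    - [0,0,0.1,0,0,0,0]
    - [0,0,0.2,0,0,0,0]
    - [0,0,0.2,0,0,0,0]

```text
time_s: 11.9
ee_pos: [0.6043, 0.2277, 0.0079]
orientation: [-3.141, -0.003, -0.01]
contact_force: [-2.4, -0.8, 9.4]
opening: 0.16
```

apply_moves:
  series:
    - [0,0,-0.1,0,0,0,0.4]
    - [0,0,-0.1,0,0,0,0.4]
    - [0,0,-0.1,0,0,0,0.4]
    - [0,0,-0.2,0,0,0,0.4]
    - [0,0,-3,0,0,0,0.4]
    - [0,0,-7,0,0,0,0.4]
    - [0,0,-11,0,0,0,0.6]
    - [0,0,-15,0,0,0,1]
    - [0,0,-18.5,0,0,0,1]
    - [0,0,-18.5,0,0,0,1]
    - [0,0,-18.5,0,0,0,1]

```text
time_s: 13.0
ee_pos: [0.6034, 0.2274, 0.1909]
orientation: [-3.141, -0.001, -0.011]
contact_force: [0.3, 0.1, -1.3]
opening: 1.001
```

```bash
python3 - <<'E'
from h import *
c=shot("wrist"); cv2.imwrite("pics/w5.png",c["img"])
# big bracket frame: corners far end a,b ; foot c,d
a,b,e,d=map(np.array,([.4553,-.3015],[.47,-.3196],[.4109,-.3431],[.4233,-.3602]))
v=(a+b)/2-(e+d)/2; print("len",np.linalg.norm(v),"yaw",np.degrees(np.arctan2(v[1],v[0])), "foot mid",(e+d)/2)
E
```

```text
len 0.06135154847271583 yaw 42.060099018759324 foot mid [ 0.4171  -0.35165]
```

View pics/w5.png

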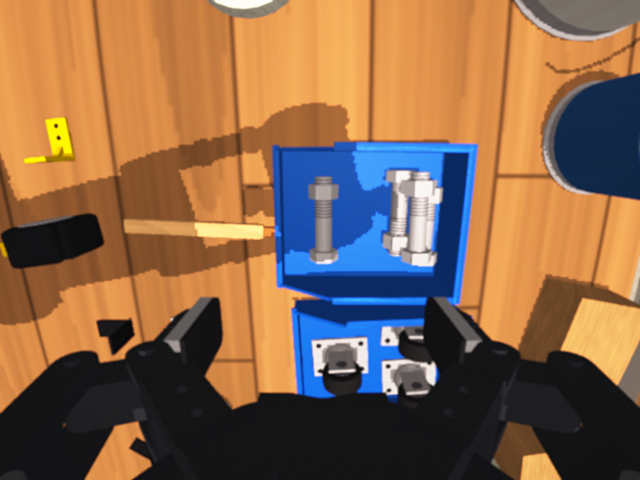

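```bash
python3 - <<'E'
from h import *
go(.425,-.344,.19,-48)
E
```

```text
pos [0.6028 0.2273 0.1894] yaw -0.6 q6 0.25 -> shift [-1.717e+01  5.731e+01 -2.000e-02] turn [ 0.   0.1 47.4]
```

apply_moves:
  series:
    - [-1.4,4.8,0,0,0,4,1]
    - [-2.8,9.6,0,0,0,8,1]
    - [-4.2,14.4,0,0,0,12,1]
    - [-5.6,19.2,0,0,0,16,1]
    - [-7,24,0,0,0,20,1]
    - [-8.5,28.8,0,0,0,24,1]
    - [-10,33.6,0,0,0,28,1]
    - [-11.5,38.4,0,0,0,32,1]
    - [-13,43.2,0,0,0,36,1]
    - [-14.5,48,0,0,0,40,1]
    - [-16,52.8,0,0,0,44,1]
    - [-17.2,57.3,0,0,0,47.4,1]

```text
time_s: 14.25
ee_pos: [0.4234, -0.345, 0.1884]
orientation: [-3.142, 0.004, -0.841]
contact_force: [0.9, -0.1, 0.3]
opening: 1.002
```

```bash
python3 - <<'E'
from h import *
go(.425,-.344,.19,-48)
E
```

```text
pos [ 0.4234 -0.345   0.1884] yaw -48.2 q6 0.02 -> shift [ 0.03 -0.18 -0.16] turn [-0.   0.2 -0.2]
```

```bash
cat >> h.py <<'E'
def drawL(c,im,x,y,yaw,L,w,z0=0):
    P=np.array([[L/2,-w,.004],[L/2,w,.004],[-L/2,w,.004],[-L/2,w,L],[-L/2,-w,L],[-L/2,-w,.004]])@R.from_euler("z",yaw,degrees=True).as_matrix().T+[x,y,z0]
    cv2.polylines(im,[w2px(c,P).round().astype(int)],True,(0,0,255),1)
E
python3 - <<'E'
from h import *
c=shot("wrist"); im=c["img"].copy(); drawL(c,im,.440,-.331,42,.062,.015)
cv2.imwrite("pics/w6.png",cv2.resize(im[120:360,160:480],(800,600))); go(.425,-.344,.002,-48)
E
```

```text
pos [ 0.4216 -0.3519  0.1883] yaw -48.6 q6 0.02 -> shift [-0.36 -0.84 18.63] turn [ 0.2  0.  -0.6]
```

View pics/w6.png

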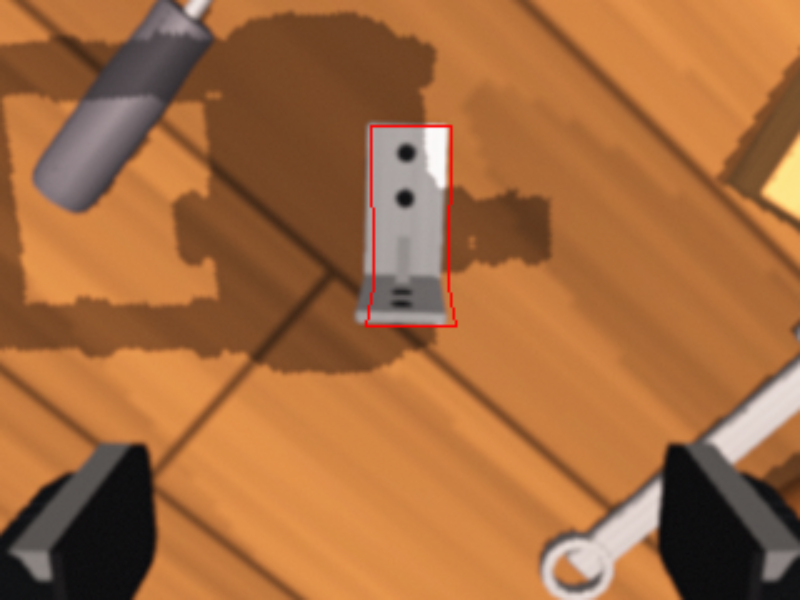

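apply_moves:
  series:
    - [0,0,0,0,0,0,0.7]
    - [0,0,0,0,0,0,0.7]

```text
time_s: 14.5
ee_pos: [0.4246, -0.3429, 0.1886]
orientation: [-3.141, 0.004, -0.838]
contact_force: [0.3, 0.7, 0.4]
opening: 0.708
```

```bash
python3 - <<'E'
from h import *
c=shot("wrist"); im=c["img"].copy(); drawL(c,im,.440,-.331,42,.062,.015)
cv2.imwrite("pics/w7.png",cv2.resize(im[120:360,160:480],(800,600))); go(.425,-.344,.002,-48)
E
```

```text
pos [ 0.425  -0.3424  0.1891] yaw -48.0 q6 0.02 -> shift [ 0.17  0.12 18.71] turn [-0.   0.2  0. ]
```

View pics/w7.png

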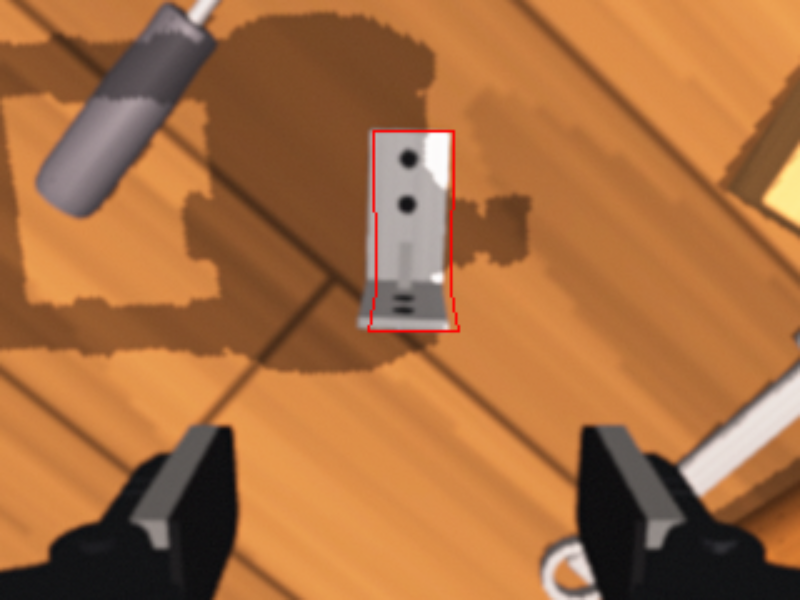

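apply_moves:
  series:
    - [-0.1,0.1,4,0,0,1.5,0.7]
    - [-0.1,0.1,8,0,0,1.5,0.7]
    - [-0.1,0.1,12,0,0,1.5,0.7]
    - [-0.1,0.1,16,0,0,1.5,0.7]
    - [-0.1,0.1,18,0,0,1.5,0.7]
    - [-0.1,0.1,18.6,0,0,1.5,0.6]
    - [-0.1,0.1,18.6,0,0,1.5,0.4]
    - [-0.1,0.1,18.6,0,0,1.5,0]
    - [-0.1,0.1,18.6,0,0,1.5,0]
    - [-0.1,0.1,18.6,0,0,1.5,0]
    - [-0.1,0.1,18.6,0,0,1.5,0]
    - [-0.1,0.1,18.6,0,0,1.5,0]
  grip_force: 50

```text
time_s: 15.75
ee_pos: [0.424, -0.3439, 0.0049]
orientation: [-3.141, -0.001, -0.864]
contact_force: [0.5, 1.4, 3.5]
opening: 0.338
```

```bash
python3 - <<'E'
from h import *
b=np.array([.6555,-.241,0])+R.from_euler("z",.7,degrees=True).apply([-.036-.020,0.0,0]); print(b)
go(b[0],b[1],.15,-89.3)
E
```

```text
[ 0.59950418 -0.24168415  0.        ]
pos [ 0.424  -0.3439  0.0049] yaw -49.5 q6 0.04 -> shift [  3.63 -19.99 -14.5 ] turn [-0.  -0.1 39.8]
```

apply_moves:
  series:
    - [0,0,-4,0,0,0,0]
    - [0,0,-8,0,0,0,0]
    - [0,0,-12,0,0,0,0]
    - [0,0,-14.5,0,0,6,0]
    - [0.7,-4,-14.5,0,0,13,0]
    - [1.4,-8,-14.5,0,0,20,0]
    - [2.2,-12,-14.5,0,0,27,0]
    - [3,-16,-14.5,0,0,34,0]
    - [3.6,-20,-14.5,0,0,39.8,0]
    - [3.6,-20,-14.5,0,0,39.8,0]
    - [3.6,-20,-14.5,0,0,39.8,0]
    - [3.6,-20,-14.5,0,0,39.8,0]

```text
time_s: 16.95
ee_pos: [0.5983, -0.2417, 0.149]
orientation: [3.141, 0.0, -1.558]
contact_force: [-0.1, -0.1, -1.4]
opening: 0.341
```

```bash
python3 - <<'E'
from h import *
go(.5995,-.2417,.008,-89.3); print(env.get_obs()["opening"])
c=shot("wrist"); im=c["img"].copy(); drawbin(c,im,.6555,-.241,.7); cv2.imwrite("pics/w8.png",im)
E
```

```text
pos [ 0.5983 -0.2417  0.149 ] yaw -89.3 q6 1.06 -> shift [ 1.00e-02 -1.30e-01  1.41e+01] turn [0.1 0.  0. ]
0.34067677872859065
```

View pics/w8.png

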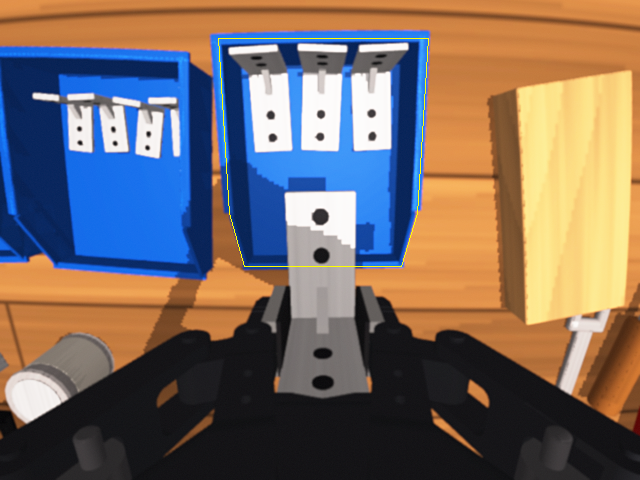

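apply_moves:
  series:
    - [0,-0.1,4,0,0,0,0]
    - [0,-0.1,8,0,0,0,0]
    - [0,-0.1,11.5,0,0,0,0]
    - [0,-0.1,13,0,0,0,0]
    - [0,-0.1,13.8,0,0,0,0]
    - [0,-0.1,14.1,0,0,0,0]
    - [0,-0.1,14.3,0,0,0,0]
    - [0,-0.1,14.4,0,0,0,0]
    - [0,-0.1,14.4,0,0,0,0]

```text
time_s: 17.9
ee_pos: [0.6012, -0.2419, 0.008]
orientation: [-3.139, -0.002, -1.559]
contact_force: [-2.8, 0.6, 4.5]
opening: 0.34
```

apply_moves:
  series:
    - [0,0,-0.1,0,0,0,0.55]
    - [0,0,-0.1,0,0,0,0.55]
    - [0,0,-0.1,0,0,0,0.55]
    - [0,0,-0.2,0,0,0,0.55]
    - [0,0,-3,0,0,0,0.55]
    - [0,0,-7,0,0,0,0.55]
    - [0,0,-11,0,0,0,0.6]
    - [0,0,-15,0,0,0,1]
    - [0,0,-18,0,0,0,1]
    - [0,0,-18,0,0,0,1]
    - [0,0,-18,0,0,0,1]

```text
time_s: 19.0
ee_pos: [0.6004, -0.2412, 0.1859]
orientation: [-3.14, -0.001, -1.559]
contact_force: [-1.2, -0.5, -1.2]
opening: 1.002
```

```bash
python3 - <<'E'
from h import *
c=shot("wrist"); cv2.imwrite("pics/w9.png",c["img"])
a,b,e,d=map(np.array,([.4527,.1299],[.4379,.1247],[.45,.0889],[.4648,.0951]))
v=(a+b)/2-(e+d)/2; yaw=np.degrees(np.arctan2(v[1],v[0])); m=(a+b+e+d)/4; g=m-.010*v/np.linalg.norm(v)
print("len",np.linalg.norm(v),"yaw",yaw,m,g)
go(*g,.18,yaw-90)
E
```

```text
len 0.03731621631409058 yaw 108.92049465293016 [0.45135 0.10965] [0.45459256 0.10019031]
pos [ 0.5999 -0.2409  0.1845] yaw -89.3 q6 1.06 -> shift [-34.28  14.11   0.49] turn [ 0.1 -0.  71.8]
```

View pics/w9.png

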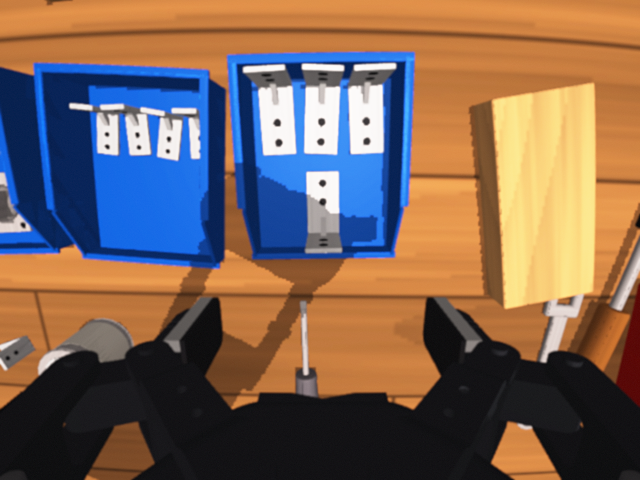

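apply_moves:
  series:
    - [-3,1.2,0,0,0,-8.5,1]
    - [-6,2.4,0,0,0,-17,1]
    - [-9,3.6,0,0,0,-25.5,1]
    - [-12,4.8,0,0,0,-34,1]
    - [-15,6,0,0,0,-42.5,1]
    - [-18,7.2,0,0,0,-51,1]
    - [-21,8.4,0,0,0,-59.5,1]
    - [-24,9.6,0,0,0,-68,1]
    - [-27,10.8,0,0,0,-76.5,0.8]
    - [-30,12,0,0,0,-85,0.7]
    - [-32.5,13.2,0,0,0,-93.5,0.6]
    - [-34.3,14.1,0,0,0,-102,0.6]

```text
time_s: 20.25
ee_pos: [0.4533, 0.1015, 0.1838]
orientation: [-3.141, 0.003, 0.229]
contact_force: [0.3, -0.2, -0.4]
opening: 0.601
```

```bash
python3 - <<'E'
from h import *
go(.4546,.1002,.18,18.9)
E
```

```text
pos [0.4533 0.1015 0.1838] yaw 13.1 q6 -0.17 -> shift [0.1  0.16 0.38] turn [-0.1  0.2 -5.8]
```

apply_moves:
  series:
    - [0,0,0.4,0,0,-5.8,0.6]
    - [0,0,0.4,0,0,-5.8,0.6]
    - [0,0,0.4,0,0,-5.8,0.6]
    - [0,0,0.4,0,0,-5.8,0.6]

```text
time_s: 20.65
ee_pos: [0.4552, 0.0997, 0.1809]
orientation: [-3.141, 0.001, 0.32]
contact_force: [0.2, 0.1, -0.6]
opening: 0.603
```

```bash
python3 - <<'E'
from h import *
c=shot("wrist"); im=c["img"].copy(); drawL(c,im,.4514,.1097,109,.040,.010)
cv2.imwrite("pics/w10.png",cv2.resize(im[120:360,160:480],(800,600))); go(.4546,.1002,.003,19)
E
```

```text
pos [0.4552 0.0997 0.181 ] yaw 18.4 q6 -0.27 -> shift [-0.04 -0.06 17.8 ] turn [-0.   0.  -0.6]
```

View pics/w10.png

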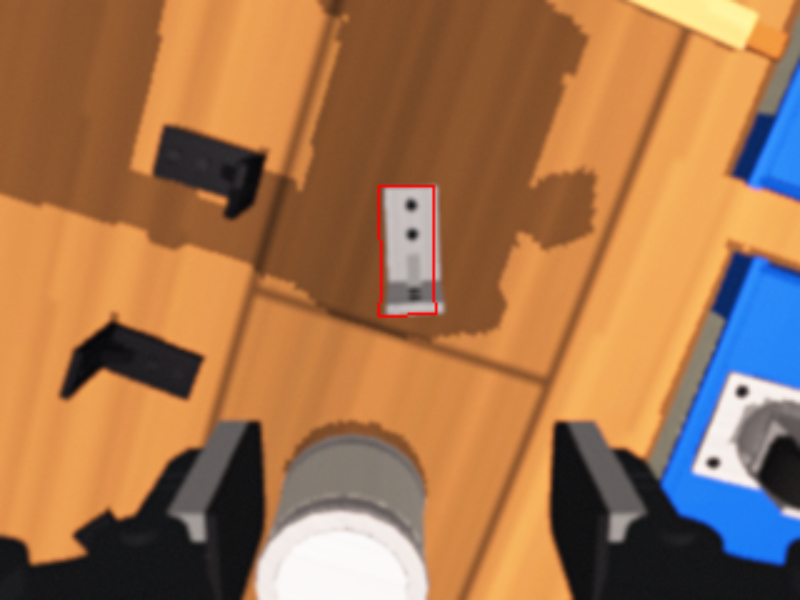

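apply_moves:
  series:
    - [0.15,0,4,0,0,-1.5,0.5]
    - [0.15,0,8,0,0,-1.5,0.5]
    - [0.15,0,12,0,0,-1.5,0.5]
    - [0.15,0,15.5,0,0,-1.5,0.5]
    - [0.15,0,17.3,0,0,-1.5,0.5]
    - [0.15,0,17.8,0,0,-1.5,0.5]
    - [0.15,0,17.8,0,0,-1.5,0.3]
    - [0.15,0,17.8,0,0,-1.5,0]
    - [0.15,0,17.8,0,0,-1.5,0]
    - [0.15,0,17.8,0,0,-1.5,0]
    - [0.15,0,17.8,0,0,-1.5,0]
  grip_force: 40

```text
time_s: 21.8
ee_pos: [0.4571, 0.1006, 0.004]
orientation: [3.141, -0.002, 0.349]
contact_force: [-0.8, 0.1, 4.2]
opening: 0.225
```

```bash
python3 - <<'E'
from h import *
b=np.array([.647,-.083,0])+R.from_euler("z",-3,degrees=True).apply([-.040+.010,0.0,0]); print(b)
go(b[0],b[1],.15,87)
E
```

```text
[ 0.61704111 -0.08142992  0.        ]
pos [0.4571 0.1006 0.004 ] yaw 20.0 q6 -0.3 -> shift [  8.83  22.58 -14.58] turn [  0.1  -0.1 -67. ]
```

apply_moves:
  series:
    - [0,0,-4,0,0,0,0]
    - [0,0,-8,0,0,0,0]
    - [0,0,-12,0,0,0,0]
    - [0.8,2.2,-14.6,0,0,-8,0]
    - [1.8,5,-14.6,0,0,-16,0]
    - [3,8,-14.6,0,0,-24,0]
    - [4.2,11,-14.6,0,0,-32,0]
    - [5.4,14,-14.6,0,0,-40,0]
    - [6.6,17,-14.6,0,0,-48,0]
    - [7.8,20,-14.6,0,0,-56,0]
    - [8.8,22.5,-14.6,0,0,-64,0]
    - [8.8,22.5,-14.6,0,0,-67,0]

```text
time_s: 23.0
ee_pos: [0.6178, -0.0836, 0.149]
orientation: [3.14, 0.001, 1.52]
contact_force: [-0.4, -0.1, -1.1]
opening: 0.222
```

apply_moves:
  series:
    - [0,0,0,0,0,0,0]
    - [0,0,0,0,0,0,0]
    - [0,0,0,0,0,0,0]

```text
time_s: 23.3
ee_pos: [0.6159, -0.0802, 0.1495]
orientation: [-3.142, -0.0, 1.518]
contact_force: [-0.5, 0.4, 0.2]
opening: 0.219
```

```bash
python3 - <<'E'
from h import *
go(.617,-.0814,.007,87); print(env.get_obs()["opening"])
c=shot("wrist"); im=c["img"].copy(); drawbin(c,im,.647,-.083,-3); cv2.imwrite("pics/w11.png",im)
E
```

```text
pos [ 0.6159 -0.0802  0.1495] yaw 87.0 q6 -1.77 -> shift [-0.12  0.12 14.25] turn [-0. -0. -0.]
0.21887087387971663
```

View pics/w11.png

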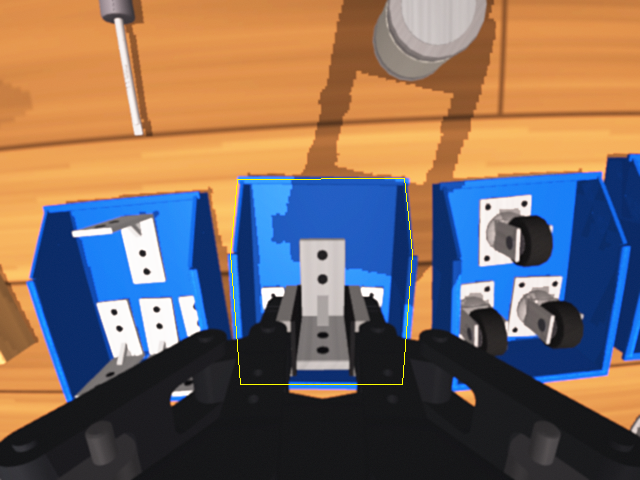

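apply_moves:
  series:
    - [-0.1,0,4,0,0,0,0]
    - [-0.1,0,8,0,0,0,0]
    - [-0.1,0,11.5,0,0,0,0]
    - [-0.1,0,13,0,0,0,0]
    - [-0.1,0,13.8,0,0,0,0]
    - [-0.1,0,14.1,0,0,0,0]
    - [-0.1,0,14.3,0,0,0,0]
    - [-0.1,0,14.4,0,0,0,0]
    - [-0.1,0,14.4,0,0,0,0]

```text
time_s: 24.25
ee_pos: [0.6172, -0.082, 0.007]
orientation: [3.139, 0.0, 1.518]
contact_force: [-0.9, 0.3, 4.1]
opening: 0.222
```

Seated; release and withdraw, then back off to the robot's side for a final check.

apply_moves:
  series:
    - [0,0,-0.1,0,0,0,0.45]
    - [0,0,-0.1,0,0,0,0.45]
    - [0,0,-0.1,0,0,0,0.45]
    - [0,0,-0.2,0,0,0,0.45]
    - [0,0,-3,0,0,0,0.45]
    - [0,0,-7,0,0,0,0.45]
    - [0,0,-11,0,0,0,0.6]
    - [0,0,-15,0,0,0,1]
    - [0,0,-19,0,0,0,1]
    - [0,0,-21,0,0,0,1]
    - [0,0,-21,0,0,0,1]
    - [0,0,-21,0,0,0,1]

```text
time_s: 25.45
ee_pos: [0.6158, -0.0817, 0.2148]
orientation: [-3.141, -0.0, 1.518]
contact_force: [-0.7, -0.2, -0.5]
opening: 0.999
```

```bash
python3 - <<'E'
from h import *
a=shot("wrist")["img"]; s=env.camera("scene")["img"]
cv2.imwrite("pics/f.png",np.hstack([cv2.resize(a[100:460],(400,225)),cv2.resize(s[80:440],(400,225))]).repeat(2,0).repeat(1,1) if 0 else np.vstack([cv2.resize(a[20:380],(534,300)),cv2.resize(s[90:450],(534,300))]))
E
```

```text
(no output)
```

View pics/f.png

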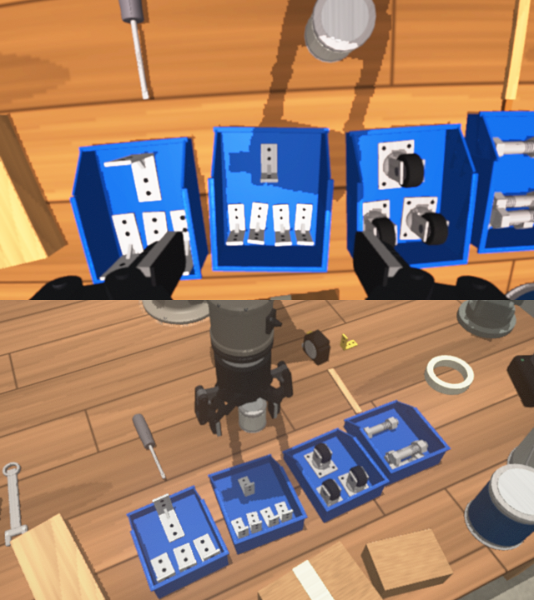

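All four parts are in place; the tin and the tape measure haven't moved. I'm handing the job in.

```bash
python3 -c "
from cell import env
print(env.close_job(), env.get_obs()['time_s'])"
```

```text
the job is handed in; nothing more can be done
the job is handed in; nothing more can be done
```

I put away the castor, hex bolt, large bracket and small bracket, in that order, each into the bin holding others of its kind and size. Each one was lowered until a light contact force showed it touching the bin floor, then released.

- **Placement:** The final wrist and scene pictures show all four the same way up as before, in the free space in front of the fixed ones. The gripper was empty, open and well clear of everything.
- **Left alone:** The paint tin, the tape measure and the look-alikes appear where they stood. I judged this by eye from the pictures and did not measure their positions again.
- **Limits:** The job took about 25 s of robot time. The highest force reading at the end of any move was about 10 N.
- **Failed checks:** The network did not find the placed castor in the wrist picture, so I confirmed it by eye. My first close look at the large bracket was taken while the arm was still settling, so I repeated it before gripping.

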